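# Hang a parts carrier on the notched bar and slide it home

## Robot

A 6-joint arm with a two-finger parallel gripper is mounted at the origin on the work surface. World frame = base frame: x ahead of the robot, y to its left, z up, the work surface at z = 0. Lengths are in m, angles in rad, forces in N, time in s.
With the tool pointing down it reaches from about 0.325 to 0.75 m from the base axis. Payload 7.6 kg.
Tool frame: the origin (TCP) lies at the very end of the fingers, on their centre line; the grasp point (between the pads) lies 19 mm behind it; z points along the fingers, y is the line along which they close (so a half turn about z gives the same grasp; the last joint's range is limited). The gripper opens to 85 mm and grips with 20 to 120 N. Pads are 22 mm wide; open, the fingers measure 114 mm over their backs; the gripper's body (76 mm by 85 mm) begins 54 mm behind the grasp point. The pads swing forward as they close: fully open they stand 13 mm farther back than shut.
Start: joints at [-1.266, 0.052, 1.401, -0, 1.689, -0.07], TCP at [0.192, -0.489, 0.231] pointing down, gripper open.
Joint ranges: [-2.9, 2.9], [-0.91, 2.17], [0.12, 2.37], [-1.06, 4.2], [0.26, 2.73], [-2.93, 2.93]. Speed limits (rad/s): [2.57, 2.57, 3.01, 3.14, 3.14, 3.14].

## Interface

Orientations are given as a rotation vector (axis times angle).
In Python, from rig import env gives the robot as it stands.
- The arm moves only by the shell command python3 -m creep 'ROWS' [FORCE]. ROWS is JSON, a list of rows, each an object with "jaw": the finger opening in mm, from 0 to 85.4; "dp": the shift along the world's x, y, z in mm, a list of three; "yaw": the turn about the world's z in rad. A call has exactly 8 rows; each row is the pose to reach, as a shift and turn from the pose commanded when the call began; what a row does not reach only later rows make up. A row lasts 1/12 s, in which the tool goes at most 41.7 mm and 7.16 degrees, less where a joint would pass 70% of its speed; a pose out of reach is approached as far as the arm can. A call with a gripper value outside its range is refused whole. The fingers move at their own pace and stop on an object; FORCE is the grip in N (left out, the last holds). Time passes only in rows, so rows that repeat a pose let the fingers close, or fill a call up. It gives the time, the measured TCP pose, the force, the opening and the grip force at its end, in the units of the state.
- env.read_state(): the state, without advancing time (a new reading comes with each control period).
- env.snapshot(name): name is "scene" or "side" or "wrist"; returns (picture, depth): 480x640x3 uint8, red, green, blue; 480x640 float32, m along the optical axis (not along the pixel's ray), 0 where there is no reading.
- env.camera_info(name): a dict with "K" (3x3 intrinsics, pixels), "R" (3x3) and "t" (3): a world point X has camera coordinates R X + t; the wrist camera has in their place "T_tool_cam" (4x4, takes a point from camera to tool coordinates, whose origin is the TCP and whose axes are the flange's). Camera axes: x right, y down, z forward; pixel columns grow to the right and rows downward; lengths in m; the calibration is good to about 2 mm. A picture is of the moment at which its call begins: read the wrist's pose just before it. camera_info takes no time and is no camera call.
- env.finish_job(): hands the job in; it is judged then, once.
The state is a dict: "t": time; "joints": joint angles; "joint_vel": joint speeds; "joint_torque": joint torques, N m; "tcp_pos": TCP position; "ee_rot": TCP orientation; "wrist_force": force on the tool from outside, world axes, zero at the start; "torque": the same for the moment, N m; "finger_gap": finger opening in m; "grasp_force": force on a finger pad.
Only numpy, scipy, OpenCV 4.12 (cv2) and the standard library are available. Lean on these libraries where they do the work, as an engineer would, in place of code of your own. Each camera call takes 0.05 s, during which the arm holds its last target. There are 200 camera calls.

## Task

Pick up the parts carrier by its black grip, hook it over the plain middle of the notched bar and let go so that it hangs there by itself. Then slide it along the bar, without lifting it off again and without forcing it, until it drops into the notch beside the arrow-headed post, and leave it hanging there by itself. Leave the other things on the bench where they are.

Things in the scene. Friction and masses are not known exactly. Their poses are not given: they have to be found in the camera images.
- carrier: Loose upright aluminium parts carrier, 0.3 kg. Origin on the underside. Open tray 50 (x, from -20.5 to 29.5 mm) by 90 (y) by 18 mm, low pins inside up to 21 mm. A stem 5 mm thick, 36 mm wide rises at x -12.5 to -7.5 mm (the robot's side at yaw 0) and bends over at the top into a square hook open downward, whose short back leg at x 7.5 to 12.5 mm ends at z = 95 mm. z is up.
- saddle (a point): Middle of the face in the hook that rests on the bar, the underside of its 4 mm thick bridge, 115 mm above the carrier's origin. The slot below it is 15 mm wide in x and open along y; the bridge is 36 mm long in y. Axes as the carrier.
- grip (a point): Middle of the carrier's black grip block, which stands on the bridge: 16 mm (x) by 36 mm (y) by 38 mm high, from 119 to 157 mm above the carrier's origin; this point is 138 mm above it.
- stand: Fixed stand for the notched bar; may be turned. Origin at bench level under the bar's middle; y runs along the bar, x to the far side, z up. Base plate 10 mm thick, x -30 to 100 mm, y -245 to 245 mm. End posts at y = -215 and 215 mm with black clamps 36 by 26 mm, top at z = 167 mm.
- bar_middle (a point): Top edge of the steel bar (z = 170 mm), midway between the end posts; axes as the stand. The bar is 10 mm thick (x) and 25 mm high. Its top edge has two notches 42 mm long (y) and 7 mm deep, 220 mm apart, plain between. The bar was clamped by eye: each notch lies up to 25 mm to either side (y) of the post behind it.
- arrow_post: Fixed thin steel post on the stand's base, 75 mm behind (+x of) the bar, with a flat arrow head (triangle 48 mm wide) pointing at the bar, top 179 mm above the post's foot. It marks the wanted notch. Origin at its foot on the base plate (10 mm above the bench), axes as the stand. It stands at y = +110 or -110 mm of the stand.
- ball_post: Fixed post like the other but with a round ball head 26 mm across; marks the notch that is not wanted. Origin at its foot.
- bottle: Bystander: upright round bottle, 48 mm across, 120 mm tall. Origin under its middle.
- dish: Bystander: low black round dish, 70 mm across, 22 mm tall. Origin under its middle.
- bin: Bystander: black open bin 110 by 80 by 55 mm. Origin under its middle.
- driver: Bystander: screwdriver lying flat, 150 mm long along its x axis, up to about 30 mm thick. Origin on its underside.
- jar: Bystander: white jar 56 mm across, 50 mm tall. Origin under its middle.
Things that resemble listed ones, but are neither listed nor needed, are in the scene too. What is shaped like the carrier but orange is not meant.

How it is judged:
On the way, in this order (a step that is already met when the one before it is completed fails the run):
1. the carrier hangs by itself on the plain middle of the bar (within 45 mm of its middle), let go (x of saddle in the frame of stand between -0.007 and 0.007 m and y of saddle in the frame of stand between -0.045 and 0.045 m and z of saddle in the frame of stand between 0.167 and 0.173 m and contact force between carrier and the fingers below 0.05 N and angle between carrier's own z axis and vertical below 0.3 rad), for 0.2 s.
2. the carrier slides on the bar towards the arrow-headed post (50 to 62 mm short of it), still resting on the bar ((y of saddle in the frame of arrow_post between -0.062 and -0.05 m or y of saddle in the frame of arrow_post between 0.05 and 0.062 m) and x of saddle in the frame of stand between -0.008 and 0.008 m and z of saddle in the frame of stand between 0.166 and 0.174 m), for 0.04 s.
At the end, for the whole second after the job is handed in: The carrier hangs untouched in the notch beside the arrow-headed post: its saddle within 32 mm of the post along the bar, within 8 mm of the bar's mid-plane, dropped 5 to 9.5 mm below the bar's top edge, tilted less than 0.2 rad (y of saddle in the frame of arrow_post between -0.032 and 0.032 m and x of saddle in the frame of stand between -0.008 and 0.008 m and z of saddle in the frame of stand between 0.1605 and 0.165 m and angle between carrier's own z axis and vertical below 0.2 rad and contact force between carrier and the fingers below 0.05 N).
It fails at once if the carrier is lifted or carried along above the notched parts of the bar instead of being slid (x of saddle in the frame of stand between -0.012 and 0.012 m and z of saddle in the frame of stand between 0.178 and 0.22 m and (y of saddle in the frame of stand between 0.068 and 0.18 m or y of saddle in the frame of stand between -0.18 and -0.068 m)).
It fails at once if the carrier is forced against the notched part of the bar (over 40 N) (contact force between carrier and stand above 40 N and (y of saddle in the frame of stand above 0.065 m or y of saddle in the frame of stand below -0.065 m)).
It fails at once if a bystander is moved by more than 30 mm (distance of any of bottle, dish, bin, driver, jar from where it was at the start of the episode above 0.03 m).
It also fails if it takes over 42 s, if anything falls off the work surface, if the arm or the gripper's body presses on something with over 40 N, if the wrist force passes 120 N, or if a joint passes its speed limit or range.

## Working session

There is one attempt and no reset: what is moved stays moved. The work goes in short steps, Python scripts to look and compute and a shell command to move; the robot and the scene stay as the last step left them, time stands still between calls to the robot, and variables do not carry over. Pictures are saved under pics/ and viewed, at most 10 in all, crops included, and the job is handed in when it is done.

```bash
mkdir -p pics; ls; cat > h.py <<'E'
import numpy as np, cv2
from rig import env
def cloud(name):
    s=env.read_state(); im,d=env.snapshot(name); c=env.camera_info(name)
    K=np.array(c["K"]); v,u=np.mgrid[:480,:640]
    P=np.stack([(u-K[0,2])/K[0,0]*d,(v-K[1,2])/K[1,1]*d,d],-1)
    if name=="wrist":
        T=np.array(c["T_tool_cam"]); R=cv2.Rodrigues(np.array(s["ee_rot"]))[0]
        W=(P@T[:3,:3].T+T[:3,3])@R.T+np.array(s["tcp_pos"])
    else:
        R=np.array(c["R"]); t=np.array(c["t"]).ravel(); W=(P-t)@R
    W[d==0]=np.nan
    return im,d,W
E
python3 - <<'E'
from h import *
for n in ["scene","side"]:
    im,d,W=cloud(n); cv2.imwrite(f"pics/{n}0.png",im[:,:,::-1]); np.savez(f"{n}0.npz",im=im,W=W)
    c=env.camera_info(n); R=np.array(c["R"]); print(n,-R.T@np.array(c["t"]).ravel(),R[2])
print(env.read_state())
E
```

```text
pics
scene [ 0.88285906 -0.51849831  1.08864621] [-0.28946341  0.49363654 -0.82008164]
side [0.46398652 0.77284371 0.86584287] [ 0.08719101 -0.6864018  -0.72197665]
{'t': 0.1, 'joints': array([-1.26627617e+00,  5.27709264e-02,  1.40162009e+00, -2.84027002e-05,
        1.68860443e+00, -7.03207450e-02]), 'joint_vel': array([ 0.00072414, -0.00215429, -0.00192292, -0.00046769,  0.00141323,
       -0.00022228]), 'joint_torque': array([ 9.79656434e-04, -3.82582891e+01, -3.60986674e+01, -6.71650128e-05,
        4.79325943e-03, -9.14355439e-06]), 'tcp_pos': array([ 0.19213825, -0.48828801,  0.23055971]), 'ee_rot': array([-3.08521292e+00, -5.85093600e-01,  3.01313888e-04]), 'wrist_force': array([-0.8106228 ,  0.02667771, -0.9932883 ]), 'torque': array([0.00147885, 0.05853176, 0.00063229]), 'grasp_force': 0.0, 'finger_gap': 0.08565098141657111}
```

View pics/scene0.png

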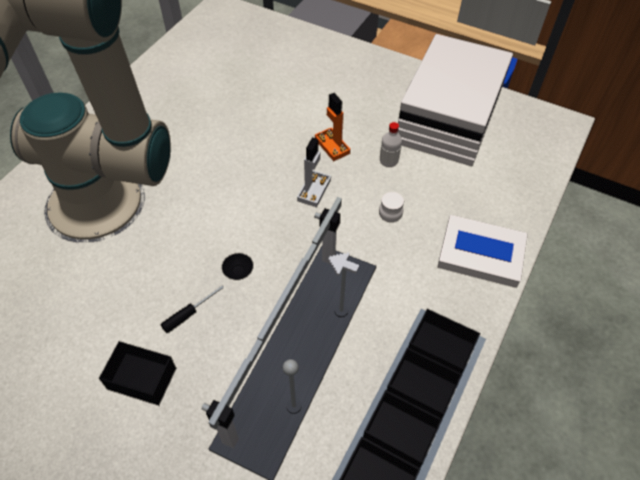

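View pics/side0.png

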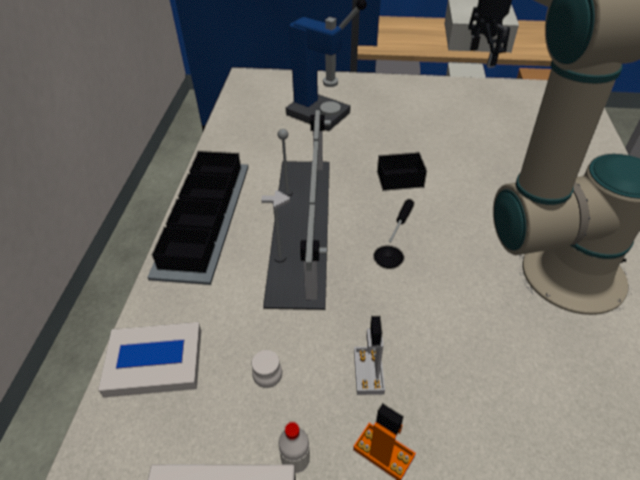

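The scene view shows the aluminium carrier with its tray at (315,190) and grip at (312,150). The orange decoy is at (335,130). The bar runs from (215,415) to (337,205). The arrow head is at (343,262), at the bar's far-left (+y) end, and the ball is at (290,367). In the side view the carrier's grip is at (376,330), the tray at (369,370) and the arrow at (275,199).

```bash
python3 - <<'E'
from h import *
def load(n): a=np.load(n+"0.npz"); return a["im"].astype(int),a["W"]
def box(n,u0,v0,u1,v1,f):
    im,W=load(n); s=np.s_[v0:v1,u0:u1]; c=im[s].reshape(-1,3); p=W[s].reshape(-1,3)
    m=f(c,p)&np.isfinite(p[:,0]); return p[m]
def rect(p): 
    r=cv2.minAreaRect((p[:,:2]*1000).astype(np.float32)); return np.round(r[0],1),np.round(r[1],1),round(r[2],1)
for n,b in [("scene",(300,130,325,170)),("side",(365,312,388,350))]:
    g=box(n,*b,lambda c,p:(c.max(1)<70)&(p[:,2]>.11))
    t=g[g[:,2]>.152]; print(n,"grip",len(g),g.min(0),g.max(0),"top",len(t),t.mean(0),rect(t) if len(t)>3 else 0)
for n,b in [("scene",(290,165,338,212)),("side",(348,340,390,398))]:
    t=box(n,*b,lambda c,p:(p[:,2]>.010)&(p[:,2]<.03)); print(n,"tray",len(t),rect(t),np.median(t[:,2]))
B=[]
for n,b in [("scene",(205,195,345,430)),("side",(295,110,335,270))]:
    p=box(n,*b,lambda c,p:(p[:,2]>.155)&(p[:,2]<.18)&(c.min(1)>75)); 
    vx,vy,x0,y0=cv2.fitLine(p[:,:2].astype(np.float32),cv2.DIST_HUBER,0,.001,.001).ravel()
    k=abs((p[:,0]-x0)*-vy+(p[:,1]-y0)*vx)<.012; p=p[k]
    vx,vy,x0,y0=cv2.fitLine(p[p[:,2]>.166][:,:2].astype(np.float32),cv2.DIST_HUBER,0,.001,.001).ravel()
    if vy<0: vx,vy=-vx,-vy
    yaw=np.arctan2(-vx,vy); print(n,"bar",len(p),"yaw",yaw,"pt",x0,y0, "x at y=0",x0-y0*vx/vy)
    s=p[:,:2]@[vx,vy]; print(" s range",s.min(),s.max(), "axis",vx,vy)
    print([(int(a*1000),int(1000*np.percentile(p[(s>=a)&(s<a+.008),2],90))) for a in np.arange(s.min(),s.max()-.008,.008)])
for n,b in [("scene",(328,245,362,278)),("side",(258,188,292,212))]:
    p=box(n,*b,lambda c,p:(p[:,2]>.175)&(p[:,2]<.20)&(c.min(1)>100)); print(n,"arrow",len(p),rect(p),p.mean(0),p[:,2].max())
for n,b in [("scene",(280,355,302,376)),("side",(275,126,292,142))]:
    p=box(n,*b,lambda c,p:(p[:,2]>.15)); print(n,"ball",len(p),p.mean(0))
for n,b in [("scene",(205,195,345,430)),("side",(295,105,335,270))]:
    p=box(n,*b,lambda c,p:(c.max(1)<60)&(p[:,2]>.15)&(p[:,2]<.175))
    for q in (p[p[:,1]>0],p[p[:,1]<0]): print(n,"clamp",len(q),rect(q) if len(q)>3 else 0)
for n in ("scene","side"):
    im,W=load(n); p=W.reshape(-1,3); c=im.reshape(-1,3); m=(c.max(1)<75)&(p[:,2]>.004)&(p[:,2]<.014)&(p[:,0]>.2)&(p[:,0]<.9)&(abs(p[:,1])<.4)
    mm=np.zeros((480,640),np.uint8); mm.reshape(-1)[m]=1; k,l,st,_=cv2.connectedComponentsWithStats(mm); i=1+st[1:,4].argmax(); print(n,"base",st[i],rect(p[(l==i).ravel()]))
E
```

```text
scene grip 196 [0.42461221 0.25715493 0.11605988] [0.44359555 0.29671814 0.16056063] top 87 [0.43355587 0.27661726 0.15581379] (array([433.1, 277.5]), array([15.7, 39. ]), 5.7)
side grip 277 [0.42240237 0.26560534 0.11526808] [0.43978765 0.30079079 0.16061573] top 161 [0.4314035  0.28422713 0.15695707] (array([431.5, 283. ]), array([14.9, 34. ]), 5.6)
scene tray 334 (array([436.8, 278. ]), array([51.9, 97.1]), 7.5) 0.014701914424036037
side tray 535 (array([436. , 280.6]), array([50. , 94.8]), 6.9) 0.016500367123700718
scene bar 1563 yaw 0.07350285 pt 0.5792996 -0.118126065 x at y=0 0.57060134
 s range -0.3763595646387778 0.12354439142664152 axis -0.073436685 0.9972999
[(-376, 171), (-368, 170), (-360, 171), (-352, 171), (-344, 171), (-336, 171), (-328, 170), (-320, 171), (-312, 171), (-304, 171), (-296, 170), (-288, 171), (-280, 171), (-272, 171), (-264, 170), (-256, 164), (-248, 164), (-240, 163), (-232, 164), (-224, 165), (-216, 171), (-208, 170), (-200, 171), (-192, 170), (-184, 170), (-176, 170), (-168, 170), (-160, 170), (-152, 170), (-144, 170), (-136, 170), (-128, 171), (-120
[... 1356 characters left out ...]
249] 0.19245105047208255
side arrow 240 (array([641.8,  21.6]), array([43.5, 48.1]), 55.2) [0.63931308 0.02178716 0.18929162] 0.19302957116473715
scene ball 209 [ 0.66227469 -0.20244487  0.19526093]
side ball 111 [ 0.65778798 -0.19294497  0.1922645 ]
scene clamp 201 (array([577.,  66.]), array([ 67. , 160.1]), 31.1)
scene clamp 449 (array([ 619.7, -167.2]), array([ 88.1, 333.9]), 0.1)
side clamp 191 (array([560.4, 120.8]), array([35.9, 28.3]), 4.8)
side clamp 101 (array([ 591.9, -306.7]), array([36.1, 29.4]), 2.4)
scene base [ 210  301  142  179 5738] (array([ 617.3, -153.5]), array([127.3, 367.4]), 4.2)
side base [ 264  162   62  148 4650] (array([611.1, -87.9]), array([125.7, 487.3]), 4.2)
```

```bash
python3 -m creep '[{"jaw":70,"dp":[20,28,10],"yaw":-0.03},{"jaw":70,"dp":[40,56,20],"yaw":-0.06},{"jaw":70,"dp":[62,86,30],"yaw":-0.1},{"jaw":70,"dp":[84,116,40],"yaw":-0.13},{"jaw":70,"dp":[106,146,50],"yaw":-0.17},{"jaw":70,"dp":[128,176,50],"yaw":-0.2},{"jaw":70,"dp":[150,206,50],"yaw":-0.23},{"jaw":70,"dp":[170,236,50],"yaw":-0.26}]' 60
python3 - <<'E'
from h import *
for n,b in (("scene",(300,85,352,162)),("side",(350,400,416,479))):
    a=np.load(n+"0.npz"); im=a["im"].astype(int);p=a["W"][b[1]:b[3],b[0]:b[2]].reshape(-1,3)
    c=im[b[1]:b[3],b[0]:b[2]].reshape(-1,3); m=(p[:,2]>.03)&(c[:,0]<120); print(p[m].min(0),p[m].max(0))
    m=(c[:,0]>1.8*c[:,1]) &(p[:,2]<.03); print(p[m].min(0),p[m].max(0))
a=np.load("side0.npz");p=a["W"][188:212,258:292].reshape(-1,3);m=(p[:,2]>.175)&(p[:,2]<.2); print("arrow x",p[m].min(0),p[m].max(0))
E
```

```text
t: 0.77
tcp_pos: [0.363, -0.2509, 0.2812]
ee_rot: [3.136, 0.178, 0.0]
wrist_force: [1.6, -0.9, 0.2]
finger_gap: 0.0703
grasp_force: 0.0
[0.38780989 0.25646421 0.03067553] [0.44603018 0.44781691 0.16056063]
[ 0.35591114  0.38321415 -0.00665131] [0.45620713 0.46863936 0.02962248]
[0.38693317 0.41894998 0.03000593] [0.42900412 0.45323844 0.1610795 ]
[ 0.35670931  0.38799704 -0.00101203] [0.45453713 0.47168202 0.02991678]
arrow x [ 0.61207552 -0.00391993  0.17746503] [0.66726277 0.04547067 0.19302957]
```

```bash
python3 -m creep '[{"jaw":70,"dp":[6,36,0],"yaw":0},{"jaw":70,"dp":[12,72,0],"yaw":0},{"jaw":70,"dp":[18,108,0],"yaw":0},{"jaw":70,"dp":[24,146,0],"yaw":0},{"jaw":70,"dp":[30,184,0],"yaw":0},{"jaw":70,"dp":[36,222,0],"yaw":0},{"jaw":70,"dp":[42,260,0],"yaw":0},{"jaw":70,"dp":[48,298,0],"yaw":0}]'
python3 -m creep '[{"jaw":70,"dp":[4,36,0],"yaw":0},{"jaw":70,"dp":[8,72,0],"yaw":0},{"jaw":70,"dp":[12,108,0],"yaw":0},{"jaw":70,"dp":[15,144,-10],"yaw":0},{"jaw":70,"dp":[18,180,-20],"yaw":0},{"jaw":70,"dp":[21,210,-30],"yaw":0},{"jaw":70,"dp":[21,233,-40],"yaw":0},{"jaw":70,"dp":[21,233,-40],"yaw":0}]'
python3 - <<'E'
from h import *
im,d,W=cloud("wrist"); cv2.imwrite("pics/w1.png",im[:,:,::-1])
s=env.read_state(); print(s["tcp_pos"],s["ee_rot"],s["joints"])
c=im.astype(int); m=(c.max(2)<80)&(W[...,2]>.14)&(W[...,2]<.17)&(abs(W[...,0]-.432)<.03)&(abs(W[...,1]-.28)<.04)
p=W[m]; print(len(p),p.mean(0),cv2.minAreaRect((p[:,:2]*1000).astype(np.float32)))
m=(W[...,2]>.010)&(W[...,2]<.03)&(abs(W[...,0]-.432)<.06)&(abs(W[...,1]-.28)<.07); p=W[m]
print(len(p),cv2.minAreaRect((p[:,:2]*1000).astype(np.float32)))
E
```

```text
t: 1.43
tcp_pos: [0.4099, 0.0474, 0.2812]
ee_rot: [3.136, 0.18, 0.0]
wrist_force: [1.3, -0.3, -0.2]
finger_gap: 0.0701
grasp_force: 0.0
t: 2.1
tcp_pos: [0.4297, 0.2814, 0.2378]
ee_rot: [3.135, 0.186, -0.008]
wrist_force: [-0.2, -1.1, -0.4]
finger_gap: 0.0699
grasp_force: 0.0
[0.43021612 0.27974496 0.23913219] [ 3.13436591  0.18483557 -0.00593893] [5.04562345e-01 2.00932322e-02 1.41817704e+00 2.84728844e-05
 1.70750139e+00 1.95755764e+00]
2040 [0.43027447 0.28086892 0.15476445] ((428.6053771972656, 280.6179504394531), (16.409528732299805, 35.225563049316406), 6.353409767150879)
1994 ((432.7625427246094, 281.66912841796875), (50.54290771484375, 90.14995574951172), 6.8669633865356445)
```

View pics/w1.png

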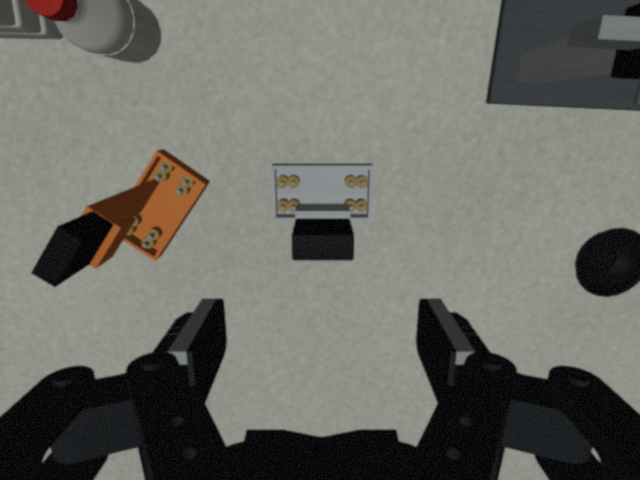

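The wrist view shows the carrier's grip at (323,240), between the fingers and aligned with them. Its measured position matches the TCP within 2 mm, so I'm descending and gripping.

```bash
python3 -m creep '[{"jaw":70,"dp":[0,0,-20],"yaw":0},{"jaw":70,"dp":[0,0,-45],"yaw":0},{"jaw":70,"dp":[0,0,-70],"yaw":0},{"jaw":70,"dp":[0,0,-92],"yaw":0},{"jaw":70,"dp":[0,0,-105],"yaw":0},{"jaw":70,"dp":[0,0,-113],"yaw":0},{"jaw":70,"dp":[0,0,-113],"yaw":0},{"jaw":50,"dp":[0,0,-113],"yaw":0}]'
python3 -m creep '[{"jaw":30,"dp":[0,0,0],"yaw":0},{"jaw":30,"dp":[0,0,0],"yaw":0},{"jaw":30,"dp":[0,0,0],"yaw":0},{"jaw":30,"dp":[0,0,0],"yaw":0},{"jaw":30,"dp":[0,0,0],"yaw":0},{"jaw":30,"dp":[0,0,0],"yaw":0},{"jaw":30,"dp":[0,0,0],"yaw":0},{"jaw":30,"dp":[0,0,0],"yaw":0}]' 60
```

```text
t: 2.82
tcp_pos: [0.4316, 0.2781, 0.1291]
ee_rot: [-3.136, -0.179, -0.001]
wrist_force: [0.8, -0.1, 0.3]
finger_gap: 0.0593
grasp_force: 0.0
t: 3.48
tcp_pos: [0.4319, 0.2791, 0.13]
ee_rot: [-3.135, -0.181, -0.005]
wrist_force: [-0.8, 2.1, 6.3]
finger_gap: 0.035
grasp_force: 61.0
```

```bash
python3 -m creep '[{"jaw":30,"dp":[0,0,15],"yaw":0},{"jaw":30,"dp":[0,0,40],"yaw":0},{"jaw":30,"dp":[0,0,65],"yaw":0},{"jaw":30,"dp":[0,-10,90],"yaw":-0.01},{"jaw":30,"dp":[3,-34,90],"yaw":-0.02},{"jaw":30,"dp":[8,-62,90],"yaw":-0.03},{"jaw":30,"dp":[12,-92,90],"yaw":-0.04},{"jaw":30,"dp":[16,-122,90],"yaw":-0.04}]'
python3 -m creep '[{"jaw":30,"dp":[4,-32,0],"yaw":0},{"jaw":30,"dp":[8,-64,0],"yaw":0},{"jaw":30,"dp":[12,-96,0],"yaw":0},{"jaw":30,"dp":[16,-128,0],"yaw":0},{"jaw":30,"dp":[20,-160,0],"yaw":0},{"jaw":30,"dp":[24,-192,0],"yaw":0},{"jaw":30,"dp":[28,-224,0],"yaw":0},{"jaw":30,"dp":[32,-248,0],"yaw":0}]'
python3 - <<'E'
from h import *
s=env.read_state(); print(s["tcp_pos"],s["ee_rot"],s["wrist_force"],s["grasp_force"])
for n in ("scene","side"):
    im,d,W=cloud(n); cv2.imwrite(f"pics/{n}2.png",im[:,:,::-1]); np.savez(n+"2.npz",im=im,W=W)
    x,y,z=np.moveaxis(W,-1,0)
    m=(abs(x-.48)<.09)&(abs(y+.095)<.09)
    b=m&(z>.08)&(z<.125)&(im.min(2)>70); v,u=np.where(b); p=W[b]; print(n,"tray",len(p), u.min(),u.max(),v.min(),v.max(),cv2.minAreaRect((p[:,:2]*1000).astype(np.float32)),np.percentile(p[:,2],[5,50,95]))
E
```

```text
t: 4.15
tcp_pos: [0.4467, 0.1551, 0.2176]
ee_rot: [3.138, 0.118, -0.002]
wrist_force: [-0.2, 0.6, -3.6]
finger_gap: 0.0349
grasp_force: 60.8
t: 4.82
tcp_pos: [0.4786, -0.094, 0.2176]
ee_rot: [3.139, 0.115, -0.003]
wrist_force: [-0.0, 0.2, -3.1]
finger_gap: 0.0352
grasp_force: 61.0
[ 0.47859978 -0.09397428  0.21755666] [ 3.13898213e+00  1.15324112e-01 -2.89610246e-03] [-0.0386663   0.20846387 -3.1476965 ] 60.951340198516846
scene tray 1174 216 262 275 324 ((482.14117431640625, -94.05339050292969), (53.04023361206055, 93.1635971069336), 4.276989936828613) [0.08747329 0.09524878 0.10988582]
side tray 641 346 368 182 214 ((480.889892578125, -96.770263671875), (48.54189682006836, 96.52534484863281), 4.095608711242676) [0.08896164 0.09537123 0.10810218]
```

View pics/scene2.png

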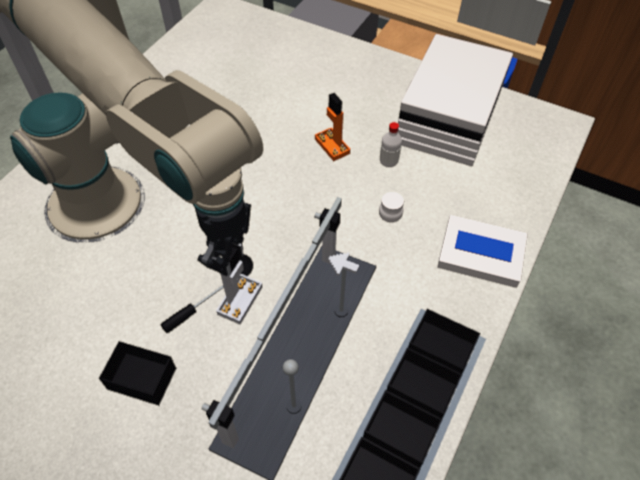

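View pics/side2.png

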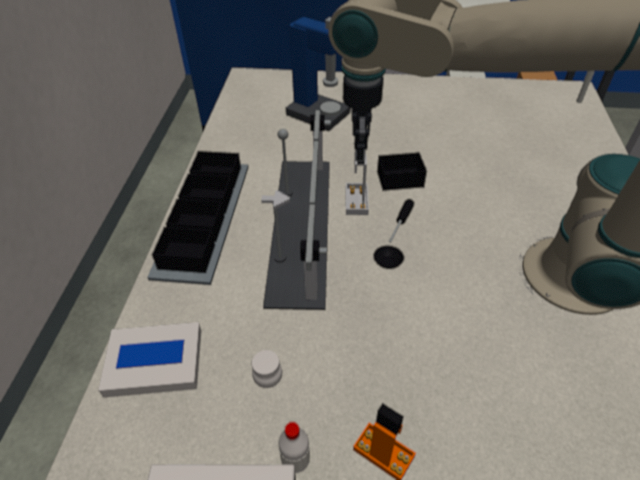

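Both views show the carrier held level, with its tray at scene (240,300) and side (357,199). It is robot-side of the bar and parallel to it. Next I'm measuring the bar's mid-plane more finely in the same views.

```bash
python3 - <<'E'
from h import *
vx,vy=-.073,.9973
for n in ("scene","side"):
    for k in ("0","2"):
        W=np.load(n+k+".npz")["W"].reshape(-1,3); s=W[:,:2]@[vx,vy]; t=W[:,:2]@[vy,-vx]
        for lo,hi in ((-.20,-.13),(-.13,-.05)):
            m=(s>lo)&(s<hi)&(abs(t-.57)<.03)&(W[:,2]>.13)&(W[:,2]<.18); h=m&(W[:,2]>.166)
            print(n,k,lo,m.sum(),"t all",np.percentile(t[m],[2,50,98]).round(4),"top",h.sum(),np.percentile(t[h],[2,50,98]).round(4),np.median(W[h,2]))
    W=np.load(n+"2.npz")["W"].reshape(-1,3); s=W[:,:2]@[vx,vy]; t=W[:,:2]@[vy,-vx]
    m=(abs(s+.13)<.06)&(abs(t-.485)<.06)&(W[:,2]>.085)&(W[:,2]<.118); print(n,"tray t",np.percentile(t[m],[1,50,99]).round(4))
    m=(abs(s+.13)<.06)&(abs(t-.485)<.06)&(W[:,2]>.12)&(W[:,2]<.19); print(n,"stem t",m.sum(),np.percentile(t[m],[2,50,98]).round(4))
    for a in (.13,.15,.17,.185):
        q=m&(abs(W[:,2]-a)<.01); print("   z",a,q.sum(),np.percentile(t[q],[5,50,95]).round(4) if q.sum() else 0)
E
```

```text
scene 0 -0.2 349 t all [0.564  0.5723 0.5747] top 217 [0.564  0.5696 0.5743] 0.16905712695273795
scene 0 -0.13 363 t all [0.5641 0.5727 0.5745] top 221 [0.5641 0.5693 0.5743] 0.1689849971367586
scene 2 -0.2 351 t all [0.5641 0.5725 0.5746] top 219 [0.5641 0.5693 0.5745] 0.16924653666763145
scene 2 -0.13 364 t all [0.5641 0.5724 0.5746] top 226 [0.564  0.5694 0.5743] 0.16892194212413525
scene tray t [0.45   0.4744 0.4999]
scene stem t 219 [0.4576 0.4624 0.4828]
   z 0.13 70 [0.4592 0.4622 0.4636]
   z 0.15 50 [0.4587 0.4618 0.4633]
   z 0.17 45 [0.4583 0.4623 0.4636]
   z 0.185 65 [0.4586 0.4812 0.4829]
side 0 -0.2 109 t all [0.5628 0.5669 0.5723] top 93 [0.5628 0.5677 0.5723] 0.1706050501901591
side 0 -0.13 131 t all [0.5628 0.5671 0.5726] top 119 [0.5629 0.5679 0.5726] 0.17020453236940306
side 2 -0.2 107 t all [0.5627 0.5669 0.5724] top 93 [0.5629 0.5676 0.5725] 0.17013321630001504
side 2 -0.13 135 t all [0.5628 0.5673 0.5725] top 122 [0.5629 0.5679 0.5725] 0.1707841613842725
side tray t [0.4486 0.4736 0.4968]
side stem t 95 [0.4565 0.4604 0.4814]
   z 0.13 23 [0.4566 0.4602 0.4614]
   z 0.15 25 [0.4569 0.4596 0.4614]
   z 0.17 25 [0.4577 0.4603 0.4616]
   z 0.185 26 [0.4567 0.4608 0.4814]
```

```bash
python3 -m creep '[{"jaw":30,"dp":[15,1,0],"yaw":0},{"jaw":30,"dp":[35,2.5,0],"yaw":0},{"jaw":30,"dp":[55,4,0],"yaw":0},{"jaw":30,"dp":[75,5.5,0],"yaw":0},{"jaw":30,"dp":[90,6.6,0],"yaw":0},{"jaw":30,"dp":[98.5,7.2,0],"yaw":0},{"jaw":30,"dp":[98.5,7.2,0],"yaw":0},{"jaw":30,"dp":[98.5,7.2,0],"yaw":0}]'
python3 - <<'E'
from h import *
vx,vy=-.073,.9973
print(env.read_state()["tcp_pos"])
for n in ("scene","side"):
    im,d,W=cloud(n); W=W.reshape(-1,3); s=W[:,:2]@[vx,vy]; t=W[:,:2]@[vy,-vx]
    b=(W[:,2]>.166)&(W[:,2]<.176)&(abs(t-.57)<.02)&(((s>-.21)&(s<-.17))|((s>-.08)&(s<-.045))); print(n,"bar",b.sum(),np.percentile(t[b],[2,50,98]).round(4))
    q=(abs(s+.129)<.016)&(abs(t-.57)<.04)&(W[:,2]>.183)&(W[:,2]<.2025); print(" hook t",q.sum(),np.percentile(t[q],[5,95]).round(4))
    q=(abs(s+.129)<.016)&(abs(t-.55)<.04)&(W[:,2]>.12)&(W[:,2]<.14)&(t<.57); print(" stem t",q.sum(),np.percentile(t[q],[5,95]).round(4) if q.sum() else 0)
    q=(abs(s+.129)<.06)&(abs(t-.57)<.06)&(W[:,2]>.085)&(W[:,2]<.116); print(" tray t",q.sum(),np.percentile(t[q],[1,99]).round(4),"s",np.percentile(s[q],[1,99]).round(4))
E
```

```text
t: 5.58
tcp_pos: [0.5773, -0.0838, 0.2173]
ee_rot: [-3.139, -0.119, 0.003]
wrist_force: [-0.2, -0.4, -3.3]
finger_gap: 0.0352
grasp_force: 61.5
[ 0.57731593 -0.08380201  0.21732281]
scene bar 210 [0.5642 0.5694 0.5742]
 hook t 75 [0.5601 0.5821]
 stem t 0 0
 tray t 997 [0.5609 0.5988] s [-0.1717 -0.0817]
side bar 57 [0.5628 0.5679 0.5725]
 hook t 9 [0.5552 0.5554]
 stem t 0 0
 tray t 513 [0.5471 0.5969] s [-0.1698 -0.078 ]
```

Both views agree that the hook is centred over the bar, so I'm lowering it.

```bash
python3 -m creep '[{"jaw":30,"dp":[0,0,-6],"yaw":0},{"jaw":30,"dp":[0,0,-12],"yaw":0},{"jaw":30,"dp":[0,0,-18],"yaw":0},{"jaw":30,"dp":[0,0,-23],"yaw":0},{"jaw":30,"dp":[0,0,-27],"yaw":0},{"jaw":30,"dp":[0,0,-30],"yaw":0},{"jaw":30,"dp":[0,0,-31],"yaw":0},{"jaw":30,"dp":[0,0,-31],"yaw":0}]'
```

```text
t: 6.35
tcp_pos: [0.5776, -0.0844, 0.187]
ee_rot: [-3.139, -0.117, 0.001]
wrist_force: [0.1, -0.4, -3.5]
finger_gap: 0.0351
grasp_force: 61.5
```

```bash
python3 -m creep '[{"jaw":30,"dp":[0,0,-0.5],"yaw":0},{"jaw":30,"dp":[0,0,-1],"yaw":0},{"jaw":30,"dp":[0,0,-1.3],"yaw":0},{"jaw":30,"dp":[0,0,-1.6],"yaw":0},{"jaw":30,"dp":[0,0,-1.8],"yaw":0},{"jaw":30,"dp":[0,0,-2],"yaw":0},{"jaw":30,"dp":[0,0,-2],"yaw":0},{"jaw":30,"dp":[0,0,-2],"yaw":0}]'
```

```text
t: 7.02
tcp_pos: [0.5777, -0.0844, 0.1854]
ee_rot: [3.139, 0.117, 0.0]
wrist_force: [-0.7, 0.8, -4.3]
finger_gap: 0.0351
grasp_force: 61.5
```

```bash
python3 -m creep '[{"jaw":30,"dp":[0,0,-0.3],"yaw":0},{"jaw":30,"dp":[0,0,-0.6],"yaw":0},{"jaw":30,"dp":[0,0,-0.9],"yaw":0},{"jaw":30,"dp":[0,0,-1.2],"yaw":0},{"jaw":30,"dp":[0,0,-1.2],"yaw":0},{"jaw":30,"dp":[0,0,-1.2],"yaw":0},{"jaw":30,"dp":[0,0,-1.2],"yaw":0},{"jaw":30,"dp":[0,0,-1.2],"yaw":0}]'
```

```text
t: 7.68
tcp_pos: [0.5778, -0.0844, 0.1847]
ee_rot: [3.139, 0.117, 0.001]
wrist_force: [-2.8, 0.9, 3.5]
finger_gap: 0.035
grasp_force: 62.3
```

The bar is taking the weight, so I'm letting go.

```bash
python3 -m creep '[{"jaw":46,"dp":[0,0,0],"yaw":0},{"jaw":46,"dp":[0,0,0],"yaw":0},{"jaw":46,"dp":[0,0,0],"yaw":0},{"jaw":46,"dp":[0,0,0],"yaw":0},{"jaw":46,"dp":[0,0,0],"yaw":0},{"jaw":46,"dp":[0,0,0],"yaw":0},{"jaw":46,"dp":[0,0,0],"yaw":0},{"jaw":46,"dp":[0,0,0],"yaw":0}]' 20
cat > m.py <<'E'
from h import *
import sys
vx,vy=-.073,.9973
s_=env.read_state(); p=s_["tcp_pos"]; print("tcp",p,"s",p[0]*vx+p[1]*vy,"F",s_["wrist_force"],"pad",s_["grasp_force"],s_["finger_gap"])
s0=p[0]*vx+p[1]*vy
for n in ("scene","side"):
    im,d,W=cloud(n); cv2.imwrite(f"pics/{n}_{sys.argv[1]}.png",cv2.resize(im[100:340,200:520,::-1],None,fx=2,fy=2)); W=W.reshape(-1,3); s=W[:,:2]@[vx,vy]; t=W[:,:2]@[vy,-vx]
    q=(abs(s-s0)<.07)&(abs(t-.575)<.045)&(W[:,2]>.045)&(W[:,2]<.085)
    print(n,"tray",q.sum(),"t",np.percentile(t[q],[1,99]).round(4),"s",np.percentile(s[q],[1,99]).round(4),"z",np.percentile(W[q,2],[1,50,99]).round(4))
    for e in (-.03,.03):
        k=q&(abs(s-s0-e)<.012); print("   z at s0%+.2f"%e,np.median(W[k,2]).round(4))
    k=(abs(s-s0)<.03)&(t>.573)&(t<.59)&(W[:,2]>.14)&(W[:,2]<.185); print("  back leg lowest z",np.percentile(W[k&(t>.578),2],[2,50]).round(4) if (k&(t>.578)).sum() else 0)
E
python3 m.py r1
```

```text
t: 8.35
tcp_pos: [0.5777, -0.0844, 0.1841]
ee_rot: [3.139, 0.117, 0.0]
wrist_force: [0.2, 0.1, -0.7]
finger_gap: 0.0462
grasp_force: 0.0
tcp [ 0.57773543 -0.084373    0.18411425] s -0.12631987816588247 F [ 0.23106902  0.11640918 -0.66721111] pad 0.0 0.046172710605052444
scene tray 1116 t [0.5519 0.5993] s [-0.1734 -0.0834] z [0.0527 0.0611 0.0816]
   z at s0-0.03 0.0647
   z at s0+0.03 0.0639
  back leg lowest z [0.1491 0.1676]
side tray 491 t [0.5483 0.5977] s [-0.1714 -0.0799] z [0.0554 0.0664 0.0789]
   z at s0-0.03 0.0675
   z at s0+0.03 0.0708
  back leg lowest z [0.1521 0.1672]
```

The carrier hangs level with no pad force. I'm closing the fingers loosely around the grip (40 mm) and pushing it along the bar with the rear finger.

```bash
python3 -m creep '[{"jaw":40,"dp":[0,0,0],"yaw":0},{"jaw":40,"dp":[0,0,0],"yaw":0},{"jaw":40,"dp":[0,1,0],"yaw":0},{"jaw":40,"dp":[-0.3,4,0],"yaw":0},{"jaw":40,"dp":[-0.6,8,0],"yaw":0},{"jaw":40,"dp":[-0.9,12,0],"yaw":0},{"jaw":40,"dp":[-1.2,16,0],"yaw":0},{"jaw":40,"dp":[-1.5,20,0],"yaw":0}]' 20
python3 -m creep '[{"jaw":40,"dp":[-0.3,4,0],"yaw":0},{"jaw":40,"dp":[-0.6,8,0],"yaw":0},{"jaw":40,"dp":[-0.9,12,0],"yaw":0},{"jaw":40,"dp":[-1.2,16,0],"yaw":0},{"jaw":40,"dp":[-1.5,20,0],"yaw":0},{"jaw":40,"dp":[-1.7,23,0],"yaw":0},{"jaw":40,"dp":[-1.9,26,0],"yaw":0},{"jaw":40,"dp":[-2.1,29,0],"yaw":0}]'
python3 m.py r2
```

```text
t: 9.12
tcp_pos: [0.5762, -0.064, 0.1842]
ee_rot: [3.139, 0.117, 0.0]
wrist_force: [0.7, -2.2, 0.0]
finger_gap: 0.0398
grasp_force: 1.2
t: 9.78
tcp_pos: [0.5741, -0.0351, 0.1841]
ee_rot: [3.139, 0.117, -0.0]
wrist_force: [0.5, -2.4, 1.2]
finger_gap: 0.0401
grasp_force: 1.3
tcp [ 0.57407693 -0.03511183  0.18409945] s -0.07692463918430614 F [ 0.52792894 -2.38819985  1.23916683] pad 1.2951124459505081 0.04007503552050573
scene tray 1064 t [0.5519 0.5995] s [-0.1269 -0.0368] z [0.0528 0.0615 0.0806]
   z at s0-0.03 0.064
   z at s0+0.03 0.0653
  back leg lowest z [0.1501 0.1681]
side tray 502 t [0.5482 0.598 ] s [-0.1242 -0.0324] z [0.0558 0.0668 0.0785]
   z at s0-0.03 0.0634
   z at s0+0.03 0.0709
  back leg lowest z [0.1537 0.166 ]
```

```bash
python3 - <<'E'
import numpy as np
vx,vy=-.073,.9973
for n in ("scene","side"):
    W=np.load(n+"0.npz")["W"].reshape(-1,3); s=W[:,:2]@[vx,vy]; t=W[:,:2]@[vy,-vx]
    m=(abs(t-.569)<.004)&(W[:,2]>.158)&(W[:,2]<.175)
    for lo,hi in ((-.29,-.19),(-.07,.03)):
        k=m&(s>lo)&(s<hi); low=k&(W[:,2]<.1665); print(n,low.sum(),np.percentile(s[low],[1,50,99]).round(4))
E
```

```text
scene 124 [-0.2871 -0.236  -0.1963]
scene 83 [-0.0637 -0.0117  0.0132]
side 27 [-0.2581 -0.2415 -0.2238]
side 50 [-0.038  -0.0207 -0.0035]
```

```bash
python3 -m creep '[{"jaw":40,"dp":[-0.3,4,0],"yaw":0},{"jaw":40,"dp":[-0.6,8,0],"yaw":0},{"jaw":40,"dp":[-0.9,12,0],"yaw":0},{"jaw":40,"dp":[-1.2,16,0],"yaw":0},{"jaw":40,"dp":[-1.5,20,0],"yaw":0},{"jaw":40,"dp":[-1.8,24,0],"yaw":0},{"jaw":40,"dp":[-2.0,27,0],"yaw":0},{"jaw":40,"dp":[-2.2,30,0],"yaw":0}]'
python3 -m creep '[{"jaw":40,"dp":[-0.2,3,0],"yaw":0},{"jaw":40,"dp":[-0.4,6,0],"yaw":0},{"jaw":40,"dp":[-0.6,9,0],"yaw":0},{"jaw":40,"dp":[-0.8,11,0],"yaw":0},{"jaw":40,"dp":[-1,13,0],"yaw":0},{"jaw":40,"dp":[-1.1,15,0],"yaw":0},{"jaw":40,"dp":[-1.2,17,0],"yaw":0},{"jaw":40,"dp":[-1.4,19,0],"yaw":0}]'
python3 m.py r3
```

```text
t: 10.55
tcp_pos: [0.5719, -0.0051, 0.1842]
ee_rot: [3.139, 0.118, 0.0]
wrist_force: [-0.3, -2.7, 0.6]
finger_gap: 0.0405
grasp_force: 1.4
t: 11.22
tcp_pos: [0.5708, 0.0136, 0.1848]
ee_rot: [3.139, 0.117, 0.002]
wrist_force: [0.1, -4.4, 3.9]
finger_gap: 0.0403
grasp_force: 2.2
tcp [0.57080439 0.01358596 0.18476081] s -0.028119442021989648 F [ 0.07322002 -4.38720997  3.86932479] pad 2.193969827494584 0.040320690167856006
scene tray 995 t [0.5521 0.5994] s [-0.0938 -0.0029] z [0.0501 0.0624 0.0829]
   z at s0-0.03 0.0601
   z at s0+0.03 0.0622
  back leg lowest z [0.1494 0.1667]
side tray 391 t [0.5477 0.5977] s [-0.0933 -0.0043] z [0.0551 0.0673 0.0828]
   z at s0-0.03 0.0615
   z at s0+0.03 0.0654
  back leg lowest z [0.1489 0.163 ]
```

The leading end has dipped into the notch as expected (the tray has swung back about 18 mm). I'm continuing slowly.

```bash
python3 -m creep '[{"jaw":40,"dp":[-0.1,1,0],"yaw":0},{"jaw":40,"dp":[-0.1,2,0],"yaw":0},{"jaw":40,"dp":[-0.2,3,0],"yaw":0},{"jaw":40,"dp":[-0.3,4,0],"yaw":0},{"jaw":40,"dp":[-0.4,5,0],"yaw":0},{"jaw":40,"dp":[-0.4,6,0],"yaw":0},{"jaw":40,"dp":[-0.4,6,0],"yaw":0},{"jaw":40,"dp":[-0.4,6,0],"yaw":0}]'
python3 m.py r4
```

```text
t: 11.98
tcp_pos: [0.5699, 0.02, 0.1837]
ee_rot: [-3.139, -0.118, 0.001]
wrist_force: [0.7, 0.1, -0.8]
finger_gap: 0.0403
grasp_force: 0.1
tcp [0.56989988 0.02002915 0.18370029] s -0.02162762348334747 F [ 0.69197497  0.14998551 -0.78167075] pad 0.07840696516666412 0.040349759211445624
scene tray 981 t [0.552  0.5992] s [-0.0908 -0.0003] z [0.0488 0.0618 0.083 ]
   z at s0-0.03 0.0589
   z at s0+0.03 0.0616
  back leg lowest z [0.1475 0.1658]
side tray 364 t [0.5476 0.5974] s [-0.0876  0.0002] z [0.0503 0.0667 0.0817]
   z at s0-0.03 0.0601
   z at s0+0.03 0.0527
  back leg lowest z [0.1471 0.1632]
```

View pics/scene_r4.png

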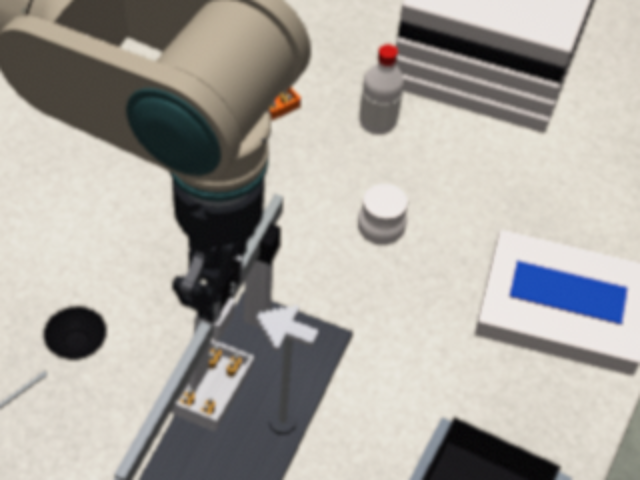

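The picture shows the tray at (215,385) still swung back, so the trailing end is still on the notch edge. I'm widening the loose grip so it can't pinch, then pushing further.

```bash
python3 -m creep '[{"jaw":48,"dp":[-0.1,2,0],"yaw":0},{"jaw":48,"dp":[-0.3,4,0],"yaw":0},{"jaw":48,"dp":[-0.4,5,0],"yaw":0},{"jaw":48,"dp":[-0.4,6,0],"yaw":0},{"jaw":48,"dp":[-0.5,7,0],"yaw":0},{"jaw":48,"dp":[-0.6,8,0],"yaw":0},{"jaw":48,"dp":[-0.6,8,0],"yaw":0},{"jaw":48,"dp":[-0.6,8,0],"yaw":0}]'
python3 m.py r5
```

```text
t: 12.75
tcp_pos: [0.5695, 0.0278, 0.184]
ee_rot: [-3.139, -0.118, 0.0]
wrist_force: [-0.4, 0.0, -0.3]
finger_gap: 0.0481
grasp_force: 0.1
tcp [0.56945717 0.02776641 0.18401573] s -0.013878934417923965 F [-0.39006998  0.00636733 -0.25120035] pad 0.11515105824855709 0.04809614397607408
scene tray 774 t [0.5519 0.5993] s [-0.0831 -0.0048] z [0.0469 0.0598 0.0835]
   z at s0-0.03 0.057
   z at s0+0.03 nan
  back leg lowest z [0.1457 0.165 ]
side tray 326 t [0.5477 0.5976] s [-0.0836 -0.0054] z [0.0498 0.0646 0.0826]
   z at s0-0.03 0.0595
   z at s0+0.03 nan
  back leg lowest z [0.1474 0.1568]
  return _methods._mean(a, axis=axis, dtype=dtype,
  ret = ret.dtype.type(ret / rcount)
```

```bash
cat > m2.py <<'E'
from h import *
import sys
vx,vy=-.073,.9973
s_=env.read_state(); p=s_["tcp_pos"]; print("tcp s",(p[0]*vx+p[1]*vy).round(4),p.round(4),"F",s_["wrist_force"].round(1),"pad",s_["grasp_force"],"gap",s_["finger_gap"])
for n in ("scene","side"):
    im,d,W=cloud(n); cv2.imwrite(f"pics/{n}_{sys.argv[1]}.png",cv2.resize(im[100:340,200:520,::-1],None,fx=2,fy=2)); W=W.reshape(-1,3); s=W[:,:2]@[vx,vy]; t=W[:,:2]@[vy,-vx]
    q=(s>-.13)&(s<.06)&(t>.575)&(t<.602)&(W[:,2]>.035)&(W[:,2]<.10)
    a,b=np.percentile(s[q],[1,99]); e=np.linspace(a,b,7); z=[np.percentile(W[q&(s>=l)&(s<h),2],75) for l,h in zip(e[:-1],e[1:])]
    print(n,q.sum(),"tray s",a.round(4),b.round(4),"mid",((a+b)/2).round(4),"slope",np.polyfit(e[:-1],z,1)[0].round(3),np.round(z,4))
E
python3 m2.py r6
```

```text
tcp s -0.0139 [0.5695 0.0277 0.184 ] F [ 0.4 -0.5 -0.4] pad 0.20925263058643395 gap 0.04780309628357192
scene 494 tray s -0.0946 -0.0036 mid -0.0491 slope -0.237 [0.0787 0.0746 0.0624 0.0585 0.062  0.0619]
side 195 tray s -0.0908 -0.0033 mid -0.0471 slope -0.166 [0.0798 0.0768 0.0637 0.0693 0.0687 0.0665]
```

The fit gives a 0.2 rad nose-down tilt with the saddle at s≈-27 mm, and the rear finger is just touching. It needs about 5–7 mm more.

```bash
python3 -m creep '[{"jaw":48,"dp":[-0.1,1,0],"yaw":0},{"jaw":48,"dp":[-0.1,2,0],"yaw":0},{"jaw":48,"dp":[-0.2,3,0],"yaw":0},{"jaw":48,"dp":[-0.3,4,0],"yaw":0},{"jaw":48,"dp":[-0.4,5,0],"yaw":0},{"jaw":48,"dp":[-0.4,5,0],"yaw":0},{"jaw":48,"dp":[-0.4,5,0],"yaw":0},{"jaw":48,"dp":[-0.4,5,0],"yaw":0}]'
python3 m2.py r7
```

```text
t: 13.62
tcp_pos: [0.5691, 0.0326, 0.184]
ee_rot: [3.139, 0.117, -0.0]
wrist_force: [-0.5, -1.9, -1.1]
finger_gap: 0.0477
grasp_force: 0.7
tcp s -0.009 [0.5691 0.0326 0.184 ] F [-0.5 -1.9 -1.1] pad 0.7260793447494507 gap 0.04768887752598544
scene 511 tray s -0.0635 0.0267 mid -0.0184 slope -0.01 [0.0645 0.0621 0.0537 0.0547 0.0612 0.0638]
side 130 tray s -0.0599 0.0324 mid -0.0138 slope -0.015 [0.0666 0.0671 0.0668 0.0674 0.0674 0.0647]
```

It has dropped in: level, with the saddle at s≈-16 mm. Now I'm opening, backing off and rising clear.

```bash
python3 -m creep '[{"jaw":48,"dp":[0.1,-2,0],"yaw":0},{"jaw":54,"dp":[0.3,-4,0],"yaw":0},{"jaw":60,"dp":[0.4,-6,0],"yaw":0},{"jaw":60,"dp":[0.4,-6,0],"yaw":0},{"jaw":60,"dp":[0.4,-6,5],"yaw":0},{"jaw":60,"dp":[0.4,-6,20],"yaw":0},{"jaw":60,"dp":[0.4,-6,50],"yaw":0},{"jaw":60,"dp":[0.4,-6,80],"yaw":0}]'
python3 -m creep '[{"jaw":60,"dp":[-30,0,20],"yaw":0},{"jaw":60,"dp":[-60,0,40],"yaw":0},{"jaw":60,"dp":[-90,0,40],"yaw":0},{"jaw":60,"dp":[-120,0,40],"yaw":0},{"jaw":60,"dp":[-140,0,40],"yaw":0},{"jaw":60,"dp":[-140,0,40],"yaw":0},{"jaw":60,"dp":[-140,0,40],"yaw":0},{"jaw":60,"dp":[-140,0,40],"yaw":0}]'
python3 m2.py r8
python3 - <<'E'
from h import *
vx,vy=-.073,.9973
for n in ("scene","side"):
    im,d,W=cloud(n); c=im.reshape(-1,3); W=W.reshape(-1,3); s=W[:,:2]@[vx,vy]; t=W[:,:2]@[vy,-vx]
    q=(s>-.06)&(s<.03)&(abs(t-.569)<.02)&(W[:,2]>.19)&(W[:,2]<.23); print(n,"grip top",q.sum(),np.percentile(W[q,2],[50,95]).round(4),np.percentile(s[q],[2,98]).round(4),np.percentile(t[q],[2,98]).round(4))
E
```

```text
t: 14.38
tcp_pos: [0.5689, 0.0267, 0.2644]
ee_rot: [-3.139, -0.117, 0.004]
wrist_force: [1.3, -0.1, 1.0]
finger_gap: 0.0599
grasp_force: 0.0
t: 15.05
tcp_pos: [0.4299, 0.0266, 0.3045]
ee_rot: [3.139, 0.117, 0.001]
wrist_force: [0.5, -0.8, -0.1]
finger_gap: 0.0597
grasp_force: 0.0
tcp s -0.0048 [0.4299 0.0266 0.3045] F [ 0.5 -0.8 -0.1] pad 0.0 gap 0.05965628956033859
scene 527 tray s -0.0622 0.0282 mid -0.017 slope -0.011 [0.0637 0.0624 0.0536 0.0538 0.0599 0.064 ]
side 136 tray s -0.0593 0.0317 mid -0.0138 slope -0.017 [0.0662 0.0681 0.0665 0.067  0.0674 0.0647]
scene grip top 212 [0.203  0.2062] [-0.0353  0.0002] [0.5619 0.5779]
side grip top 152 [0.2048 0.2071] [-0.032   0.0052] [0.5603 0.5757]
```

View pics/scene_r8.png

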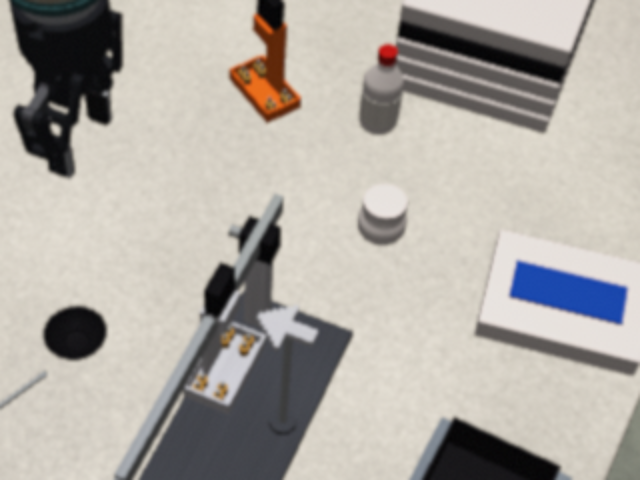

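The picture shows the carrier hanging level in the notch by the arrow, with its grip at (220,288) and tray at (228,360), and the gripper is well clear. The grip top at 205 mm puts the saddle at 163 mm, which is in range.

```bash
python3 -c "
from rig import env
print(env.finish_job())"
```

```text
the job is handed in; nothing more can be done
None
```

I handed the job in at about 15 s of robot time: the carrier was hung on the plain middle of the bar, slid along it, and now hangs level and untouched in the notch beside the arrow-headed post. My last measurement put its saddle about 163 mm above the bench and 9 mm from the post along the bar, both within limits; the verdict was not shown.

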